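Ease the flatbread press open and lock it

TASK

Let the lid of the flatbread press up: push gently on the pawl's thumb pad so that its nose lifts clear of the toothed wheel, hold it clear while the spring turns the drum back and the lid rises, then let the pawl drop so that it catches and locks the lid on the last tooth before the lid would reach its backstop. Keep the pressure on the pawl light (never more than 18 N), touch nothing else on the press, and leave the other things on the counter where they stand.

Things in the scene. Friction and masses are not known exactly. Their poses are not given: they have to be found in the camera images.
- press: Fixed steel flatbread press; origin at base height on the counter, z up. Base plate 250 x 360 x 16 mm, from y -200 to 160. The drum's axle lies along the press's x axis at y -60, z 85; the round lower plate (180 mm across) is centred at y 60, its top at z 70. All frame offsets in mm in the press's own axes. More than 3 N from the robot on frame, wheel or lid is a fault.
- wheel (a point): Centre of the drum's toothed wheel on its +x face, on the axle: steel, 62 mm radius, 12 mm thick (press x 100 to 112), 20 saw teeth 7 to 8 mm deep. As the drum turns back the wheel's top moves towards the press's -y. The pawl's nose comes down on the very top of the wheel, from the -y side.
- lid_knob (a point): Top of the black knob on the lid, 28 mm across. The lid is a round steel plate 180 mm across and 10 mm thick, fixed to the drum, its centre 120 mm from the axle and the knob 185 mm; level and pointing to the press's +y when shut, it swings up as the drum turns back and then stands nearly upright over the axle. Do not touch.
- backstop (a point): Face of one of the two rubber buffers (16 mm across, on white posts up to z 164 behind the axle, press x -50 and 50) that the lid's arms meet when it is thrown right back.
- pawl_bracket: Aluminium post (16 x 30 mm) that carries the pawl. Origin on the pawl's pivot axis in the wheel's mid-plane, nominally at (106, -120, 147) mm in the press frame, same axes. Shimmed by hand: its height is within 2 mm of that, so the pawl angles at which the nose seats and clears differ and must be felt. Over 18 N from the robot on pawl or bracket is a fault.
- pawl (a joint): Pawl angle (rad): steel rocker, pivot along the press's x, nose 60 mm to +y, thumb pad 60 mm to -y. Grows as the pad goes down and the nose lifts. Seated about 0 (-0.05 to 0.05; at the start it may hang at up to 0.07), clear of the teeth from 0.06 to 0.14 depending on the shims, hard stop at 0.15, 4 to 12 mm down at the pad, some 8 N per mm.
- tail (a point): Top centre of the pawl's thumb pad, flat steel 36 x 34 mm (press x, y), some 0.16 m up, free from above; moves with the pawl. Pressing takes up to 13 N while the loaded tooth grips the nose (friction varies; more if pushed faster than 15 mm/s), 3 N once clear, then rises fast at the stop. A steady 7 to 11 N, reached slowly, holds it clear against the stop; let go, a spring drops it.
- drum (a joint): How far drum and lid have turned back (rad; 0 = lid shut). It rests on the pawl at 0.314 x k (within 0.06). Last tooth before the backstop: k = 4, 1.26; past it it runs to 1.44 and the pawl does not hold. Pawl clear, spring and damper turn it at 0.06 to 0.16 rad/s; pawl let go between 1.0 and 1.2, it runs on and is caught at 1.26. At the start it creeps up to 5 s onto k = 1 or 2.
- spatula: Loose spatula lying before the press on its +x side. Leave alone.
- spice_jar: Small loose jar, 52 mm across, 85 mm high, close to the press's +x side. Leave alone.
- pickle_jar: Loose jar, 64 mm across, 100 mm high. Leave alone.
- mug: Loose yellow mug, 76 mm across, 85 mm high. Leave alone.
- tumbler: Loose steel tumbler, 68 mm across, 95 mm high. Leave alone.
- dough_bowl: Loose steel bowl, 110 mm across, 50 mm high. Leave alone.
- spoon: Loose spoon lying on the counter. Leave alone.

How it is judged:
By the outcome, as a careful person would: the job done as asked, in the order asked, and still so for the second after the job is handed in, with the robot touching nothing.
It also fails if it takes over 58 s, if anything falls off the work surface, if the arm or the gripper's body presses on something with over 40 N, if the wrist force passes 120 N, or if a joint passes its speed limit or range.

ROBOT

A 6-joint arm with a two-finger parallel gripper is mounted at the origin on the work surface. World frame = base frame: x ahead of the robot, y to its left, z up, the work surface at z = 0. Lengths are in mm, angles in rad, forces in N, time in s.
With the tool pointing down it reaches from about 275 to 725 mm from the base axis. Payload 15.9 kg.
Tool frame: the origin (TCP) lies on the centre line of the jaws, within the pads' length; the fingertips stand 17 mm ahead of it and the grasp point (between the pads) lies 2 mm behind it; z points along the fingers, y is the line along which they close (so a half turn about z gives the same grasp; the last joint's range is limited). The gripper opens to 85 mm and grips with 20 to 120 N. Pads are 22 mm wide; open, the fingers measure 114 mm over their backs; the gripper's body (76 mm by 85 mm) begins 54 mm behind the grasp point. The pads swing forward as they close: fully open they stand 13 mm farther back than shut.
Start: joints at [-1.121, 0.213, -0.034, 1.323, 0, 1.571], TCP at [217.385, -450.255, 248.306] pointing down, gripper open.
Joint ranges: [-2.98, 2.98], [-0.74, 1.72], [-1.14, 1.35], [-2.1, 2.04], [-1.57, 1.44], [-3.14, 3.14]. Speed limits (rad/s): [1.89, 1.89, 2.39, 2.57, 3.14, 3.14].

INTERFACE

Orientations are given as a unit quaternion [x, y, z, w].
In Python, from rig import get_state, get_image, camera_info, job_done gives the robot as it stands.
- The arm moves only by the tool play_rows, never from a script. Its argument "plan" is text: rows parted by semicolons, each of 7 numbers parted by spaces: the turn, a rotation vector about the tool's x, y, z in shares of pi/2 rad (1.0 is pi/2 rad), then the shift along the tool's x, y, z in parts of the range, where 1.0 means 1000 mm, then the opening, from 0 (shut) to 1 (fully open). A call has exactly 10 rows; each row is the pose to reach, as a shift and turn from the pose commanded when the call began, along the tool's axes at that moment; what a row does not reach only later rows make up. A row lasts 1/10 s, in which the tool goes at most 50 mm and 8.59 degrees, less where a joint would pass 70% of its speed; a pose out of reach is approached as far as the arm can. Shift and turn numbers lie between -1 and 1, and a call with a number outside is refused. A call with a gripper value outside its range is refused whole. The fingers move at their own pace and stop on an object; the grip force is fixed at half the most. Time passes only in rows, so rows that repeat a pose let the fingers close, or fill a call up. It gives the time, the measured TCP pose, the force, the opening and the grip force at its end, in the units of the state.
- get_state(): the state, without advancing time (a new reading comes with each control period).
- get_image(name): name is "scene" or "top"; returns (picture, depth): 400x640x3 uint8, red, green, blue; 400x640 float32, mm along the optical axis (not along the pixel's ray), 0 where there is no reading.
- camera_info(name): a dict with "camera_matrix" (3x3 intrinsics, pixels), "extrinsics" (4x4, takes a point from camera to world coordinates). Camera axes: x right, y down, z forward; pixel columns grow to the right and rows downward; lengths in mm; the calibration is good to about 2 mm. A picture is of the moment at which its call begins. camera_info takes no time and is no camera call.
- job_done(): hands the job in; it is judged then, once.
The state is a dict: "time": time; "joint_pos": joint angles; "joint_velocities": joint speeds; "joint_torque": joint torques, N m; "tcp_pos": TCP position; "tool_rot": TCP orientation; "force": force on the tool from outside, world axes, zero at the start; "wrist_torque": the same for the moment, N m; "gripper_width": opening from 0.0 (shut) to 1.0 (fully open); "grasp_force": force on a finger pad.
Only numpy, scipy, OpenCV 4.12 (cv2) and the standard library are available. Lean on these libraries where they do the work, as an engineer would, in place of code of your own. Each camera call takes 0.05 s, during which the arm holds its last target. There are 200 camera calls.

## Working session

There is one attempt and no reset: what is moved stays moved. The work goes in short steps, Python scripts to look and compute and a tool call to move; the robot and the scene stay as the last step left them, time stands still between calls to the robot, and variables do not carry over. Pictures are saved under pics/ and viewed, at most 10 in all, crops included, and the job is handed in when it is done.

Besides the shell and the picture viewer there is one more tool, called after ">>>" as name(argument=value, ...) on one line, values as JSON. play_rows: Moves the arm, as the interface text tells. Its arguments: {"type":"object","properties":{"plan":{"type":"string"}},"required":["plan"]}

```bash
ls; mkdir -p pics; python3 - <<'E'
from rig import *
import cv2,numpy as np
s=get_state();print(s)
for n in("scene","top"):
    p,d=get_image(n);cv2.imwrite(f"pics/{n}0.png",p[:,:,::-1]);np.save(f"pics/{n}0.npy",d)
    c=camera_info(n);print(c)
E
```

```text
pics
{'time': 0.0, 'joint_pos': array([-1.12100350e+00,  2.13398227e-01, -3.50660255e-02,  1.32350816e+00,
        2.86830162e-05,  1.57079956e+00]), 'joint_velocities': array([ 7.01667523e-05, -4.26150808e-04, -6.72114799e-04, -1.14081118e-03,
        2.73965770e-04, -3.21688114e-04]), 'joint_torque': array([-5.41325528e-03, -6.86176515e+01,  4.87114263e+01,  1.75928412e-02,
       -3.07301934e-04,  7.54790176e-05]), 'tcp_pos': array([ 217.25408627, -449.96845207,  247.79238629]), 'tool_rot': array([ 9.74817407e-01,  2.23003761e-01, -1.17156963e-04, -5.76430837e-04]), 'force': array([-0.38397556,  0.50323551, -0.69717611]), 'wrist_torque': array([0.01192456, 0.01412636, 0.01326104]), 'grasp_force': 0.0, 'gripper_width': 1.0016510111006074}
{'camera_matrix': array([[441.39265964,   0.        , 325.72897928],
       [  0.        , 441.39265964, 199.00600521],
       [  0.        ,   0.        ,   1.        ]]), 'extrinsics': array([[ 8.55176979e-01,  3.78361400e-01, -3.54280942e-01,
         9.65338278e+02],
       [ 5.18257270e-01, -6.36066284e-01,  5.71689676e-01,
        -6.58990492e+02],
       [-9.04085576e-03, -6.72504523e-01, -7.40037789e-01,
         1.00056461e+03],
       [ 0.00000000e+00,  0.00000000e+00,  0.00000000e+00,
         1.00000000e+00]])}
{'camera_matrix': array([[505.23647175,   0.        , 315.61037158],
       [  0.        , 505.23647175, 212.53396144],
       [  0.        ,   0.        ,   1.        ]]), 'extrinsics': array([[ 1.79019742e-02, -9.93205393e-01,  1.14989421e-01,
         4.05962422e+02],
       [-9.99765310e-01, -1.91852083e-02, -1.00624879e-02,
         1.65391419e+01],
       [ 1.22002132e-02, -1.14782296e-01, -9.93315750e-01,
         1.60443431e+03],
       [ 0.00000000e+00,  0.00000000e+00,  0.00000000e+00,
         1.00000000e+00]])}
```

View pics/scene0.png

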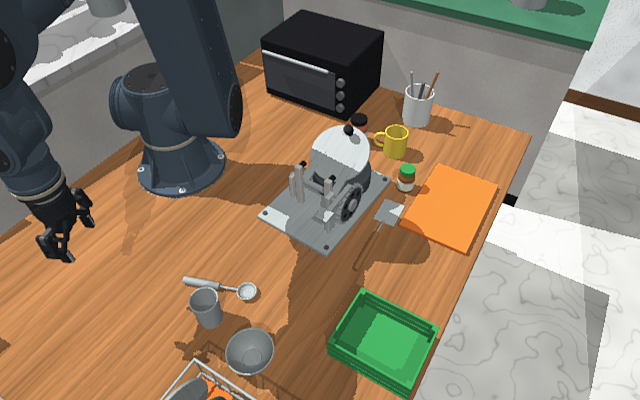

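View pics/top0.png

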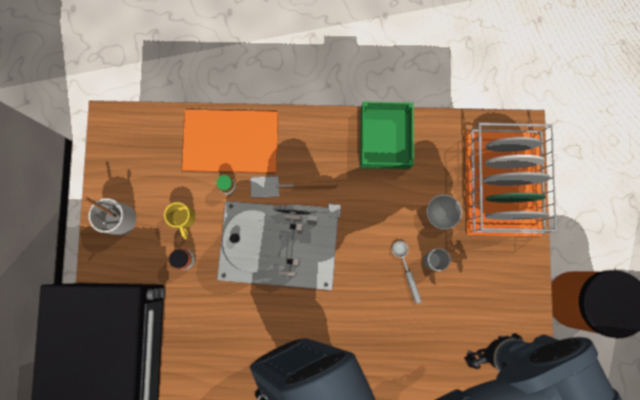

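The scene shows the press in the middle (scene about 330,190), with the wheel on its far-right side at (350,205). In the top view the base plate corners are near (228,203), (340,206), (331,290) and (219,281), and the lid points to image left (world +y).

```bash
cat > h.py <<'E'
import numpy as np,cv2
from rig import *
def pt(n,u,v,d):
    c=camera_info(n);K=c["camera_matrix"];E=c["extrinsics"]
    return (E@np.array([(u-K[0,2])/K[0,0]*d,(v-K[1,2])/K[1,1]*d,d,1]))[:3]
def proj(n,P):
    c=camera_info(n);q=np.linalg.inv(c["extrinsics"])@np.append(P,1);q=c["camera_matrix"]@q[:3];return q[:2]/q[2]
def cloud(n,d):
    c=camera_info(n);K=c["camera_matrix"];E=c["extrinsics"]
    v,u=np.mgrid[:400,:640];X=np.stack([(u-K[0,2])/K[0,0]*d,(v-K[1,2])/K[1,1]*d,d],-1)
    return X@E[:3,:3].T+E[:3,3]
E
python3 - <<'E'
from h import *
for n,(a,b,c,d) in {"top":(190,195,350,305),"scene":(250,110,410,260)}.items():
    im=cv2.imread(f"pics/{n}0.png")[b:d,a:c] if 0 else cv2.imread(f"pics/{n}0.png")[b:d,a:c]
    cv2.imwrite(f"pics/{n}0c.png",cv2.resize(im,None,fx=4,fy=4,interpolation=cv2.INTER_CUBIC)) 
    W=cloud(n,np.load(f"pics/{n}0.npy"))
    # plate: points near z=16
    m=np.zeros((400,640),bool);m[b:d,a:c]=1
    s=m&(W[...,2]>8)&(W[...,2]<24)
    q=W[s][:,:2].astype(np.float32);print(n,s.sum(),cv2.minAreaRect(q),cv2.boxPoints(cv2.minAreaRect(q)).round(0).tolist())
    s=m&(W[...,2]>135)&(W[...,2]<185)
    vv,uu=np.nonzero(s)
    for u,v in list(zip(uu,vv))[::3]: print(u,v,W[v,u].round(0).astype(int).tolist(),end=';')
    print()
E
```

```text
top 4870 ((473.0246887207031, 143.14373779296875), (342.67059326171875, 500.3238525390625), 1.2909671068191528) [[296.0, 389.0], [307.0, -111.0], [650.0, -103.0], [639.0, 397.0]]
329 204 [599, -36, 155];282 205 [596, 100, 136];286 205 [596, 89, 136];289 205 [595, 80, 147];295 205 [593, 62, 165];298 205 [594, 53, 160];301 205 [594, 44, 161];330 205 [597, -40, 152];333 205 [596, -48, 156];336 205 [597, -57, 157];339 205 [597, -65, 154];284 206 [593, 94, 139];287 206 [593, 86, 138];290 206 [593, 77, 141];293 206 [590, 67, 164];296 206 [591, 59, 161];299 206 [591, 50, 164];302 206 [591, 41, 160];305 206 [591, 33, 160];308 206 [591, 24, 163];311 206 [591, 16, 164];314 206 [594, 7, 149];331 206 [593, -42, 158];334 206 [593, -51, 158];337 206 [594, -60, 158];282 207 [589, 100, 144];285 207 [590, 91, 141];289 207 [591, 80, 137];292 207 [590, 71, 143];295 207 [587, 61, 167];298 207 [588, 53, 164];301 207 [588, 44, 162];304 207 [589, 36, 161];307 207 [589, 27, 161];310 207 [589, 18, 159];313 207 [590, 10, 154];316 207 [589, 1, 162];319 207 [590, -8, 157];322 207 [590, -16, 153];330 207 [591, -
[... 28226 characters left out ...]
56];328 215 [594, -49, 155];331 215 [601, -47, 157];316 216 [568, -66, 153];319 216 [575, -62, 153];322 216 [581, -57, 151];325 216 [589, -56, 155];329 216 [597, -50, 154];315 217 [566, -67, 148];318 217 [574, -66, 152];321 217 [581, -63, 154];324 217 [589, -61, 157];327 217 [595, -56, 155];330 217 [600, -51, 153];317 218 [574, -70, 153];320 218 [581, -67, 154];323 218 [588, -63, 154];326 218 [594, -60, 155];329 218 [600, -56, 154];319 219 [579, -68, 150];322 219 [588, -68, 155];325 219 [593, -64, 154];328 219 [599, -58, 152];321 220 [585, -70, 151];324 220 [592, -67, 153];327 220 [600, -64, 155];322 221 [588, -70, 150];325 221 [597, -70, 156];323 222 [592, -71, 149];326 222 [600, -69, 153];
```

View pics/top0c.png

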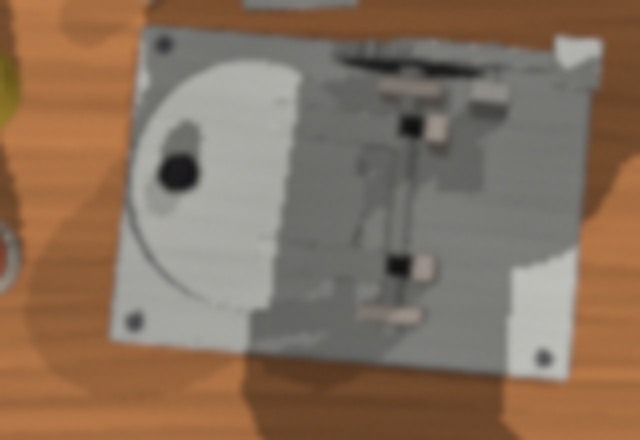

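View pics/scene0c.png

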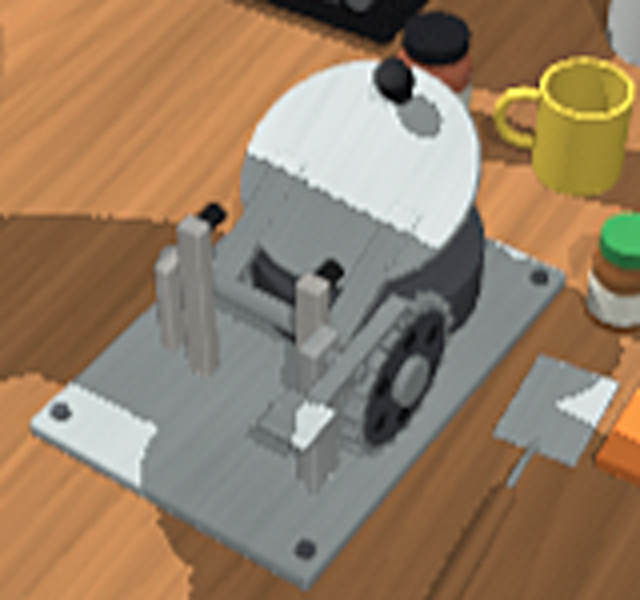

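The pad shows in the scene crop at (300,425), that is full-image (325,215). Both cameras put its centre near (582,-52,155), which agrees with the nominal height of about 0.16 m. Press +y runs nearly along world +y, and the lid is currently at about 0.44 rad and creeping. I'll approach with the fingers shut and turned so that their narrow side lies along the lever.

Careful with the scale: shifts go in shares of 1000 mm and turns go in shares of pi/2 rad. That gives: 450 mm / 1000 = 0.45, 405 mm / 1000 = 0.405, -1.12 rad / 1.5708 = -0.713.

>>> play_rows(plan="0 0 -0.07 0.045 -0.0176 0 0;0 0 -0.1401 0.09 -0.035 0 0;0 0 -0.2165 0.135 -0.053 0 0;0 0 -0.2865 0.18 -0.07 0 0;0 0 -0.3565 0.225 -0.088 0 0;0 0 -0.4265 0.27 -0.105 0.005 0;0 0 -0.4966 0.315 -0.123 0.01 0;0 0 -0.573 0.36 -0.14 0.015 0;0 0 -0.643 0.405 -0.158 0.02 0;0 0 -0.713 0.45 -0.176 0.025 0")

```text
time: 1.1
tcp_pos: [547.1, -94.2, 222.9]
tool_rot: [0.706, 0.708, -0.0, -0.0]
force: [0.6, -1.8, 1.2]
gripper_width: 0.001
grasp_force: 0.0
```

Converted, 39 mm / 1000 = 0.039, 38 mm / 1000 = 0.038.

>>> play_rows(plan="0 0 0 0.01 0.009 0.004 0;0 0 0 0.02 0.018 0.01 0;0 0 0 0.03 0.027 0.018 0;0 0 0 0.039 0.036 0.026 0;0 0 0 0.039 0.036 0.032 0;0 0 0 0.039 0.036 0.036 0;0 0 0 0.039 0.036 0.038 0;0 0 0 0.039 0.036 0.038 0;0 0 0 0.039 0.036 0.038 0;0 0 0 0.039 0.036 0.038 0")

```text
time: 2.1
tcp_pos: [582.2, -57.4, 185.7]
tool_rot: [0.708, 0.707, 0.0, 0.0]
force: [0.1, -0.2, 0.0]
gripper_width: 0.003
grasp_force: 0.0
```

```bash
cat > ang.py <<'E'
from h import *
import sys
s=get_state();print(round(s["time"],2),s["tcp_pos"].round(1),s["force"].round(1))
p,d=get_image("scene");W=cloud("scene",d)
np.save("pics/last.npy",d);cv2.imwrite("pics/last.png",p[:,:,::-1])
# lid: robust plane/line fit in (y,z) about the axle
t=W[...,0:3];m=(t[...,0]>400)&(t[...,0]<545)&(t[...,1]>85)&(t[...,1]<300)&(t[...,2]>105)&(t[...,2]<300)&(p.min(2)>90)&(np.ptp(p.astype(int),axis=2)<25)&(d>0)
q=t[m][:,1:3].astype(np.float32)
l=cv2.fitLine(q,cv2.DIST_HUBER,0,.01,.01).ravel();print("n",m.sum(),"lid angle",round(float(np.arctan(l[1]/l[0]))%np.pi,3),"mean",q.mean(0).round(0))
E
python3 ang.py
python3 - <<'E'
import cv2;im=cv2.imread("pics/last.png")[100:260,220:430];cv2.imwrite("pics/lastc.png",cv2.resize(im,None,fx=3.5,fy=3.5,interpolation=cv2.INTER_CUBIC))
E
```

```text
2.1 [582.2 -57.4 185.7] [ 0.1 -0.2  0. ]
n 676 lid angle 0.625 mean [180. 170.]
```

View pics/lastc.png

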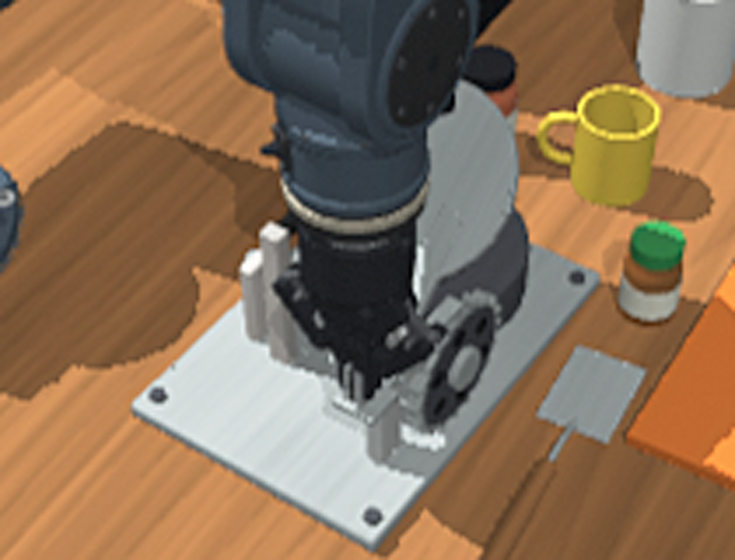

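The wrist stands over the pad, with the shut fingertips at crop (365,395) just above it. The lid is at 0.63 rad (k = 2), partly hidden, and nothing else is near the tool. Now I'll go down slowly to find contact.

Converted, 9 mm / 1000 = 0.009, 8.5 mm / 1000 = 0.0085.

>>> play_rows(plan="0 0 0 0 0 0.001 0;0 0 0 0 0 0.002 0;0 0 0 0 0 0.003 0;0 0 0 0 0 0.004 0;0 0 0 0 0 0.005 0;0 0 0 0 0 0.006 0;0 0 0 0 0 0.007 0;0 0 0 0 0 0.008 0;0 0 0 0 0 0.0085 0;0 0 0 0 0 0.009 0")

```text
time: 3.15
tcp_pos: [582.3, -57.3, 176.9]
tool_rot: [0.707, 0.707, 0.0, 0.0]
force: [-2.6, -0.6, 10.3]
gripper_width: -0.003
grasp_force: 5.0
```

Converted, 3 mm / 1000 = 0.003, 2.7 mm / 1000 = 0.0027.

>>> play_rows(plan="0 0 0 0 0 0.0003 0;0 0 0 0 0 0.0006 0;0 0 0 0 0 0.0009 0;0 0 0 0 0 0.0012 0;0 0 0 0 0 0.0015 0;0 0 0 0 0 0.0018 0;0 0 0 0 0 0.0021 0;0 0 0 0 0 0.0024 0;0 0 0 0 0 0.0027 0;0 0 0 0 0 0.003 0")

```text
time: 4.15
tcp_pos: [582.3, -57.7, 174.2]
tool_rot: [0.708, 0.707, -0.0, 0.001]
force: [-3.9, -4.6, 12.2]
gripper_width: 0.005
grasp_force: 6.2
```

```bash
sed -i 's/t\[...,1\]>85)/t[...,1]>70)/; s/>105)/>150)/' ang.py
cat >> ang.py <<'E'
print("polar",np.median(np.arctan2(q[:,1]-85,q[:,0]-68)).round(3))
if len(sys.argv)>1:
    p,d=get_image("top");W=cloud("top",d);cv2.imwrite("pics/lasttop.png",p[:,:,::-1])
    k=(W[...,0]>440)&(W[...,0]<520)&(W[...,1]>80)&(W[...,1]<300)&(W[...,2]>150)&(W[...,2]<300)&(p.max(2)<70)
    g=W[k];c=np.median(g,0) if len(g) else [0,68,85];print("knob",len(g),np.round(c),"ang",np.round(np.arctan2(c[2]-85,c[1]-68),3))
E
python3 ang.py 1
```

```text
4.15 [582.3 -57.7 174.2] [-3.9 -4.6 12.2]
n 479 lid angle 0.623 mean [195. 180.]
polar 0.645
knob 98 [491. 207. 228.] ang 0.8
```

Converted, 1 mm / 1000 = 0.001, 0.9 mm / 1000 = 0.0009.

>>> play_rows(plan="0 0 0 0 0 0.0001 0;0 0 0 0 0 0.0002 0;0 0 0 0 0 0.0003 0;0 0 0 0 0 0.0004 0;0 0 0 0 0 0.0005 0;0 0 0 0 0 0.0006 0;0 0 0 0 0 0.0007 0;0 0 0 0 0 0.0008 0;0 0 0 0 0 0.0009 0;0 0 0 0 0 0.001 0")

```text
time: 5.25
tcp_pos: [582.3, -57.9, 173.2]
tool_rot: [0.708, 0.707, -0.0, 0.001]
force: [-4.2, -6.2, 12.6]
gripper_width: -0.001
grasp_force: 6.4
```

```bash
python3 ang.py 1
```

```text
5.25 [582.3 -57.9 173.2] [-4.2 -6.2 12.6]
n 478 lid angle 0.63 mean [195. 180.]
polar 0.643
knob 97 [491. 207. 227.] ang 0.797
```

Converted, 1 mm / 1000 = 0.001, 0.8 mm / 1000 = 0.0008.

>>> play_rows(plan="0 0 0 -0.0001 -0.0001 0 0;0 0 0 -0.0002 -0.0002 0 0;0 0 0 -0.0003 -0.0003 0.0001 0;0 0 0 -0.0004 -0.0003 0.0002 0;0 0 0 -0.0004 -0.0003 0.0003 0;0 0 0 -0.0004 -0.0003 0.0004 0;0 0 0 -0.0004 -0.0003 0.0005 0;0 0 0 -0.0005 -0.0003 0.0006 0;0 0 0 -0.0005 -0.0003 0.0008 0;0 0 0 -0.0005 -0.0003 0.001 0")

```text
time: 6.35
tcp_pos: [582.2, -58.1, 172.2]
tool_rot: [0.708, 0.707, 0.0, 0.001]
force: [-1.9, -2.9, 11.1]
gripper_width: 0.003
grasp_force: 5.5
```

```bash
python3 ang.py 1
```

```text
6.35 [582.2 -58.1 172.2] [-1.9 -2.9 11.1]
n 470 lid angle 0.622 mean [195. 180.]
polar 0.643
knob 97 [491. 207. 228.] ang 0.8
```

Converted, 1.2 mm / 1000 = 0.0012, 1.1 mm / 1000 = 0.0011.

>>> play_rows(plan="0 0 0 -0.0001 -0.0001 0.0001 0;0 0 0 -0.0001 -0.0001 0.0002 0;0 0 0 -0.0002 -0.0001 0.0004 0;0 0 0 -0.0002 -0.0001 0.0005 0;0 0 0 -0.0002 -0.0001 0.0006 0;0 0 0 -0.0003 -0.0001 0.0008 0;0 0 0 -0.0003 -0.0001 0.0009 0;0 0 0 -0.0003 -0.0001 0.001 0;0 0 0 -0.0004 -0.0001 0.0011 0;0 0 0 -0.0004 -0.0001 0.0012 0")

```text
time: 7.45
tcp_pos: [581.8, -58.0, 170.1]
tool_rot: [0.707, 0.707, 0.0, 0.0]
force: [2.2, -2.5, 2.0]
gripper_width: 0.001
grasp_force: 1.4
```

```bash
python3 ang.py 1
```

```text
7.45 [581.8 -58.  170.1] [ 2.2 -2.5  2. ]
n 458 lid angle 0.681 mean [185. 185.]
polar 0.709
knob 103 [491. 197. 237.] ang 0.867
```

Converted, 1.2 mm / 1000 = 0.0012, 1.1 mm / 1000 = 0.0011.

>>> play_rows(plan="0 0 0 0 0.0001 0.0002 0;0 0 0 0 0.0001 0.0004 0;0 0 0 -0.0001 0.0001 0.0006 0;0 0 0 -0.0001 0.0001 0.0008 0;0 0 0 -0.0001 0.0001 0.0009 0;0 0 0 -0.0001 0.0001 0.001 0;0 0 0 -0.0001 0.0001 0.0011 0;0 0 0 -0.0001 0.0001 0.0012 0;0 0 0 -0.0001 0.0001 0.0012 0;0 0 0 -0.0001 0.0001 0.0012 0")

```text
time: 8.55
tcp_pos: [582.0, -58.1, 169.4]
tool_rot: [0.707, 0.707, 0.0, 0.0]
force: [-0.6, -0.2, 10.1]
gripper_width: 0.003
grasp_force: 4.7
```

```bash
python3 ang.py 1
```

```text
8.55 [582.  -58.1 169.4] [-0.6 -0.2 10.1]
n 406 lid angle 0.788 mean [171. 194.]
polar 0.814
knob 116 [489. 182. 248.] ang 0.96
```

>>> play_rows(plan="0 0 0 0 0 0 0;0 0 0 0 0 0 0;0 0 0 0 0 0 0;0 0 0 0 0 0 0;0 0 0 0 0 0 0;0 0 0 0 0 0 0;0 0 0 0 0 0 0;0 0 0 0 0 0 0;0 0 0 0 0 0 0;0 0 0 0 0 0 0")

```text
time: 9.65
tcp_pos: [581.9, -58.1, 169.4]
tool_rot: [0.707, 0.707, 0.0, 0.0]
force: [-0.9, -2.7, 9.5]
gripper_width: -0.001
grasp_force: 4.7
```

```bash
python3 ang.py 1
```

```text
9.65 [581.9 -58.1 169.4] [-0.9 -2.7  9.5]
n 331 lid angle 0.904 mean [156. 201.]
polar 0.925
knob 134 [488. 164. 257.] ang 1.061
```

>>> play_rows(plan="0 0 0 0 0 0 0;0 0 0 0 0 0 0;0 0 0 0 0 0 0;0 0 0 0 0 0 0;0 0 0 0 0 0 0;0 0 0 0 0 0 0;0 0 0 0 0 0 0;0 0 0 0 0 0 0;0 0 0 0 0 0 0;0 0 0 0 0 0 0")

```text
time: 10.75
tcp_pos: [582.0, -58.1, 169.4]
tool_rot: [0.707, 0.707, 0.0, 0.0]
force: [-0.4, -2.1, 9.0]
gripper_width: 0.003
grasp_force: 4.7
```

```bash
python3 ang.py 1
```

```text
10.75 [582.  -58.1 169.4] [-0.4 -2.1  9. ]
n 244 lid angle 1.014 mean [139. 206.]
polar 1.037
knob 156 [487. 146. 265.] ang 1.163
```

Converted, -28 mm / 1000 = -0.028, -20 mm / 1000 = -0.02.

>>> play_rows(plan="0 0 0 0 0 0 0;0 0 0 0 0 0 0;0 0 0 0 0 0 0;0 0 0 0 0 0 0;0 0 0 0 0 0 0;0 0 0 0 0 -0.003 0;0 0 0 0 0 -0.008 0;0 0 0 0 0 -0.014 0;0 0 0 0 0 -0.02 0;0 0 0 0 0 -0.028 0")

```text
time: 11.85
tcp_pos: [581.7, -58.1, 197.3]
tool_rot: [0.707, 0.707, -0.0, -0.0]
force: [0.5, -0.4, 0.2]
gripper_width: 0.007
grasp_force: 0.0
```

Converted, -20 mm / 1000 = -0.02, -15 mm / 1000 = -0.015.

>>> play_rows(plan="0 0 0 0 0 -0.005 0;0 0 0 0 0 -0.01 0;0 0 0 0 0 -0.015 0;0 0 0 0 0 -0.02 0;0 0 0 0 0 -0.02 0;0 0 0 0 0 -0.02 0;0 0 0 0 0 -0.02 0;0 0 0 0 0 -0.02 0;0 0 0 0 0 -0.02 0;0 0 0 0 0 -0.02 0")

```text
time: 12.85
tcp_pos: [581.8, -58.1, 216.8]
tool_rot: [0.707, 0.707, -0.0, -0.0]
force: [-0.4, -1.0, -0.4]
gripper_width: 0.001
grasp_force: 0.0
```

```bash
python3 ang.py 1
```

```text
12.85 [581.8 -58.1 216.8] [-0.4 -1.  -0.4]
n 198 lid angle 1.269 mean [112. 214.]
polar 1.252
knob 205 [482. 116. 272.] ang 1.318
```

>>> play_rows(plan="0 0 0 0 0 0 0;0 0 0 0 0 0 0;0 0 0 0 0 0 0;0 0 0 0 0 0 0;0 0 0 0 0 0 0;0 0 0 0 0 0 0;0 0 0 0 0 0 0;0 0 0 0 0 0 0;0 0 0 0 0 0 0;0 0 0 0 0 0 0")

```text
time: 13.95
tcp_pos: [581.8, -58.1, 216.9]
tool_rot: [0.707, 0.707, 0.0, -0.0]
force: [-0.7, -0.5, 0.7]
gripper_width: -0.002
grasp_force: 0.0
```

>>> play_rows(plan="0 0 0 0 0 0 0;0 0 0 0 0 0 0;0 0 0 0 0 0 0;0 0 0 0 0 0 0;0 0 0 0 0 0 0;0 0 0 0 0 0 0;0 0 0 0 0 0 0;0 0 0 0 0 0 0;0 0 0 0 0 0 0;0 0 0 0 0 0 0")

```text
time: 14.95
tcp_pos: [581.8, -58.1, 216.9]
tool_rot: [0.707, 0.707, -0.0, -0.0]
force: [0.8, -0.4, 0.3]
gripper_width: 0.007
grasp_force: 0.0
```

```bash
python3 ang.py 1
```

```text
14.95 [581.8 -58.1 216.9] [ 0.8 -0.4  0.3]
n 181 lid angle 1.318 mean [109. 212.]
polar 1.268
knob 213 [482. 114. 272.] ang 1.332
```

>>> play_rows(plan="0 0 0 0 0 0 0;0 0 0 0 0 0 0;0 0 0 0 0 0 0;0 0 0 0 0 0 0;0 0 0 0 0 0 0;0 0 0 0 0 0 0;0 0 0 0 0 0 0;0 0 0 0 0 0 0;0 0 0 0 0 0 0;0 0 0 0 0 0 0")

```text
time: 16.05
tcp_pos: [581.8, -58.1, 216.9]
tool_rot: [0.707, 0.707, -0.0, 0.0]
force: [0.2, -0.3, 0.2]
gripper_width: -0.002
grasp_force: 0.0
```

```bash
python3 ang.py 1
```

```text
16.05 [581.8 -58.1 216.9] [ 0.2 -0.3  0.2]
n 178 lid angle 1.294 mean [109. 213.]
polar 1.27
knob 212 [482. 114. 272.] ang 1.331
```

View pics/last.png

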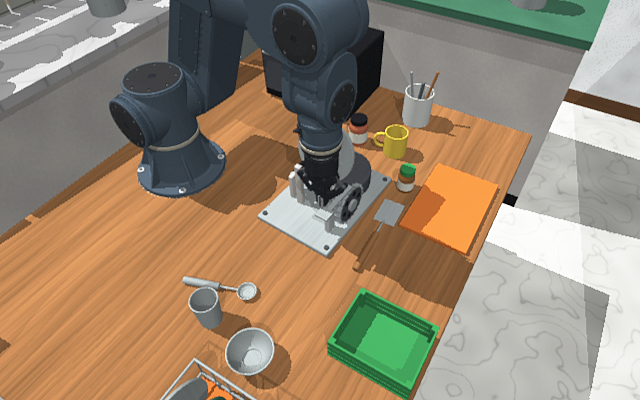

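The lid stands nearly upright behind the wrist (345,165), the fingers are clear above the pad, and all the other objects are where they were. The lid angle has stayed steady at about 1.27 for a second, so I'm handing in.

```bash
python3 -c "from rig import *;print(job_done())"
```

```text
the job is handed in; nothing more can be done
None
```

The lid is up and locked on the last tooth before the backstop: it held steady at about 1.27 rad (k = 4 is 1.26), and the highest pawl force read, at one-second checks, was about 15 N. I let the pawl go at about 1.1 rad, lifted the arm clear touching nothing else, and handed the job in at about 16 s.

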